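# Turn the leaf of the bench sizing book

## Task

On the bicycle workshop's bench lies a sizing book with two stiff metal leaves on a spine. With the fingertips, push the top leaf (the one with the wide tab) up and over the spine without flinging it, and press it down until it lies flat on the bare page on the other side, so the chart below it can be read. Leave the lower leaf (narrow tab) lying where it is, do not pinch the leaf between the fingers, and leave the other things on the bench alone.

Things in the scene. Friction and masses are not known exactly. Their poses are not given: they have to be found in the camera images.
- book: the sizing book: a plywood base screwed to the bench, 200 (its x, along the spine) x 260 (its y) x 48 mm high. Origin at the centre of its underside, on the bench; z up. The steel spine rod (10 mm thick) runs along its x over the middle of the base. Both leaves start on its -y half; its +y half is the bare page. The base is fixed and does not move.
- spine_mid (a point): middle of the spine, on the hinge axis of both leaves: 58 mm above the bench, straight above the book's origin
- top_leaf (a joint): angle of the top leaf about the spine, rad: 0 = lying flat on the -y half, 1.57 = upright, 3.14 = lying flat on the bare +y half (end stop). It starts ajar, between 0 and 0.35. The leaf is a stiff aluminium plate 6 mm thick, 180 mm along the spine, reaching 125 mm from the spine, with a tab (see tab_edge). Mass 90 to 180 g; the stiff friction hinge (about 0.2 N m) holds it at whatever angle it is left, so it never falls by itself: it must be pushed all the way down.
- tab_edge (a point): middle of the outer edge of the top leaf's tab, half-way through its 6 mm thickness. The tab is the wider one, 96 mm along the spine, centred at x = -42 mm in the book's frame; its edge is 168 mm from the hinge axis, so it overhangs the base by 38 mm. With the leaf at 0 this point is at y = -168 mm in the book's frame and 62 mm above the bench, with 59 mm of free room between the tab's underside and the bench. Its axes turn with the leaf (at angle 0 they are the book's axes).
- lower_leaf (a joint): angle of the lower leaf, same meaning as top_leaf; starts at 0 under the top leaf. Same plate and same stiff hinge, but its tab is narrow
- lower_tab_edge (a point): middle of the outer edge of the lower leaf's tab (42 mm along the spine, centred at x = +69 mm in the book's frame, edge 168 mm from the hinge axis, 54 mm above the bench)
- grease_jar: bystander: plastic jar with a lid, 64 across, 65 tall mm, loose on the bench; origin at the centre of its underside
- bearing_cup: bystander: open steel cup, 64 across, 45 tall mm, loose on the bench; origin at the centre of its underside
- cog: bystander: toothed steel sprocket lying flat, 92 across, 8 thick mm, loose on the bench; origin at the centre of its underside
- pedal: bystander: bicycle pedal lying flat, about 85 x 90 x 28 mm, loose on the bench; origin at the centre of its underside
- wrench: bystander: open-ended steel wrench lying flat, about 165 long mm, loose on the bench; origin at the centre of its underside, near its middle
- oil_bottle: bystander: upright oil bottle, 48 across, 130 tall mm, loose on the bench; origin at the centre of its underside
- tyre_lever: bystander: plastic tyre lever lying flat, 120 x 16 x 12 mm, loose on the bench; origin at the centre of its underside

How it is judged:
By the outcome, as a careful person would: the job done as asked, in the order asked, and still so for the second after the job is handed in, with the robot touching nothing.
It also fails if it takes over 58 s, if anything falls off the work surface, if the arm or the gripper's body presses on something with over 40 N, if the wrist force passes 120 N, or if a joint passes its speed limit or range.

## Robot

A 6-joint arm with a two-finger parallel gripper is mounted at the origin on the work surface. World frame = base frame: x ahead of the robot, y to its left, z up, the work surface at z = 0. Lengths are in mm, angles in rad, forces in N, time in s.
With the tool pointing down it reaches from about 325 to 775 mm from the base axis. Payload 5.5 kg.
Tool frame: the origin (TCP) lies at the very end of the fingers, on their centre line; the grasp point (between the pads) lies 19 mm behind it; z points along the fingers, y is the direction in which the jaws open and shut (so a half turn about z gives the same grasp; the last joint's range is limited). The gripper opens to 88 mm and grips with 3 to 60 N. Pads are 20 mm wide; open, the fingers measure 115 mm over their backs; the gripper's body (75 mm by 178 mm) begins 61 mm behind the grasp point.
Start: joints at [1.175, 0.091, 1.231, -0, 1.82, -0.057], TCP at [199.418, 565.905, 222.631] pointing down, gripper open.
Joint ranges: [-2.87, 2.87], [-0.86, 2.18], [0.17, 2.46], [-1.51, 4.65], [0.06, 2.69], [-2.65, 2.65]. Speed limits (rad/s): [2.57, 2.57, 3.01, 3.14, 3.14, 3.14].

## Interface

Orientations are given as a unit quaternion [w, x, y, z].
In Python, from plant import movep, servo_line, movej, let_go, grasp, hold, solve_ik, get_image, camera_params, MotionError, sign_off, get_time_s, get_joints, get_qvel, get_joint_torque, get_position, get_tcp_rot, get_ft_force, get_moment, get_opening gives the robot as it stands. Calls block until the motion is done:
- movep(position, orientation): joint-space move of the TCP to a pose.
- servo_line(position, vel=150, frame=None, stop_force=None): straight line of the TCP; frame=None keeps the orientation; vel is the mean speed in mm/s. With stop_force (N) it stops when the force on the tool has changed by that much, and returns True; else False.
- movej(angles): joint-space move.
- let_go() and grasp(newtons=None): open the fingers fully, or close them until they stop; newtons is the grip in N (None keeps the last).
- hold(seconds).
- solve_ik(position, orientation): joint angles nearest the present ones, or None.
- get_image(name): name is "scene" or "side" or "wrist"; returns the picture (480x640x3 uint8, blue, green, red); there is no depth.
- camera_params(name): a dict with "camera_matrix" (3x3 intrinsics, pixels), "position" and "orientation" of the camera in the world. Camera axes: x right, y down, z forward; pixel columns grow to the right and rows downward; lengths in mm; the calibration is good to about 2 mm. A picture is of the moment at which its call begins: read the wrist's pose just before it. camera_params takes no time and is no camera call; for the wrist camera it gives the pose at the moment of the call.
A pose or a line that the arm cannot do raises MotionError and nothing moves.
- sign_off(): hands the job in, once; it reports no verdict.
Readings, each from a call of its own:
- get_time_s(): time.
- get_joints(): joint angles.
- get_qvel(): joint speeds.
- get_joint_torque(): joint torques, N m.
- get_position(): TCP position.
- get_tcp_rot(): TCP orientation.
- get_ft_force(): force on the tool from outside, world axes, zero at the start.
- get_moment(): the same for the moment, N m.
- get_opening(): finger opening in mm.
Only numpy, scipy, OpenCV 4.12 (cv2) and the standard library are available. Lean on these libraries where they do the work, as an engineer would, in place of code of your own. Each camera call takes 0.05 s, during which the arm holds its last target.

## Working session

There is one attempt and no reset: what is moved stays moved. The work goes in short steps, each a Python script; the robot and the scene stay as the last script left them, time stands still between calls to the robot, and variables do not carry over. Pictures are saved under pics/ and viewed, and the job is handed in when it is done.

```bash
mkdir -p pics; ls
python3 - <<'E'
from plant import *
import cv2
for n in ["scene","side","wrist"]:
    p=camera_params(n); print(n,p)
    cv2.imwrite(f"pics/{n}0.png",get_image(n))
print(get_time_s(),get_tcp_rot())
E
```

```text
pics
scene {'camera_matrix': array([[561.4253748 ,   0.        , 318.14380141],
       [  0.        , 561.4253748 , 237.28213277],
       [  0.        ,   0.        ,   1.        ]]), 'position': array([1269.62807982,  632.37338578, 1251.01283115]), 'orientation': array([-0.1221093 ,  0.37877946,  0.8673791 , -0.29877906])}
side {'camera_matrix': array([[452.89383571,   0.        , 320.28558973],
       [  0.        , 452.89383571, 249.82930833],
       [  0.        ,   0.        ,   1.        ]]), 'position': array([  57.46691637, -583.03687348,  855.69840163]), 'orientation': array([-0.36744165,  0.85425411, -0.34223768,  0.13457311])}
wrist {'camera_matrix': array([[337.01908289,   0.        , 326.57594028],
       [  0.        , 337.01908289, 234.54965704],
       [  0.        ,   0.        ,   1.        ]]), 'position': array([133.04417108, 588.88598337, 383.05708985]), 'orientation': array([0.10487198, 0.8094934 , 0.57308159, 0.07279965])}
0.15 [-1.48249523e-04  1.68576226e-01  9.85688363e-01 -6.96183393e-04]
```

View pics/scene0.png

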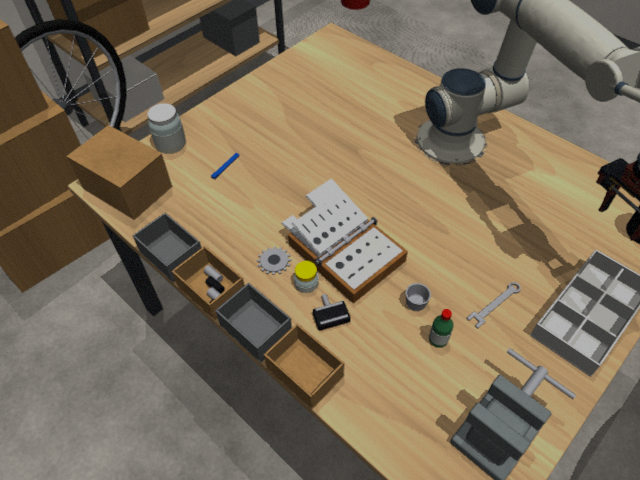

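View pics/side0.png

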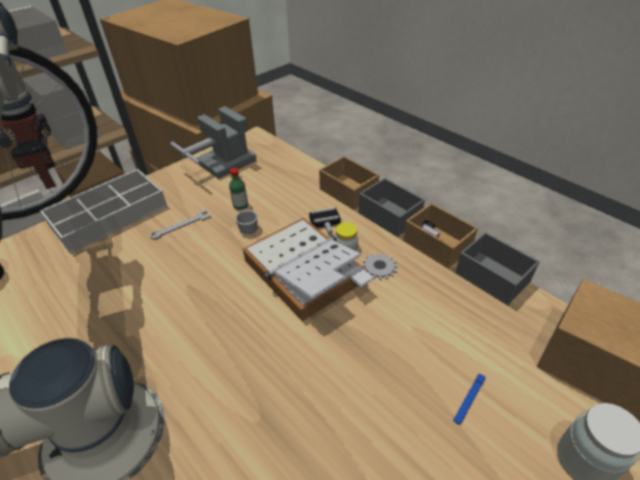

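View pics/wrist0.png

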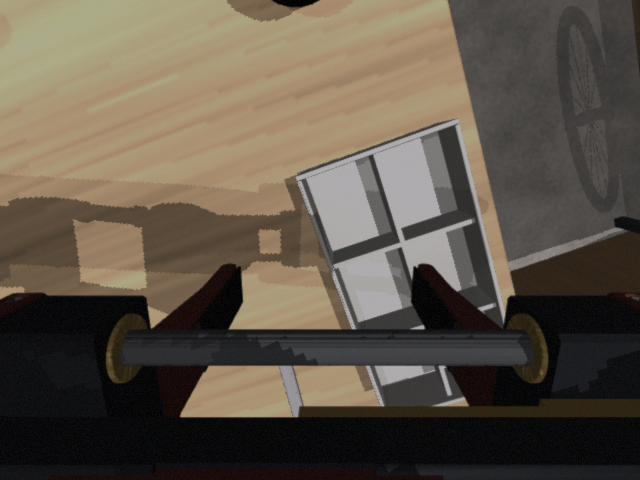

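The scene camera shows the book at about (345,240), with the wide tab toward (320,193). The jar is at (306,275), the cog at (274,260) and the pedal at (331,313). I'll enlarge both views to measure.

Run:
```python
import cv2
a=cv2.imread("pics/scene0.png")[165:310,250:420]; cv2.imwrite("pics/sc_z.png",cv2.resize(a,None,fx=4,fy=4,interpolation=cv2.INTER_CUBIC))
a=cv2.imread("pics/side0.png")[200:325,230:410]; cv2.imwrite("pics/si_z.png",cv2.resize(a,None,fx=4,fy=4,interpolation=cv2.INTER_CUBIC))
```

```text
(no output)
```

View pics/sc_z.png

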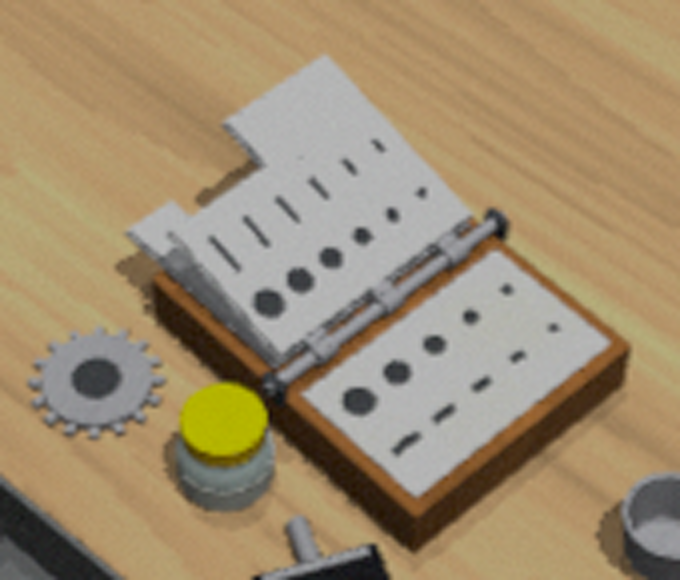

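View pics/si_z.png

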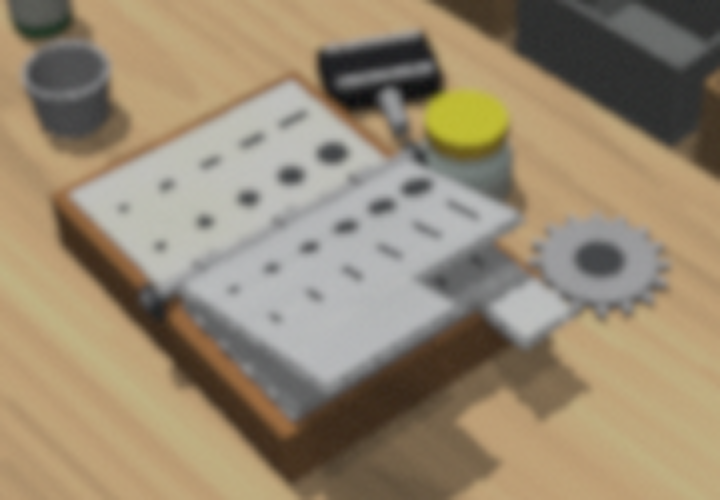

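```bash
cat > h.py <<'E'
from plant import *
import numpy as np, cv2
from scipy.spatial.transform import Rotation as R
def rot(q): return R.from_quat([q[1],q[2],q[3],q[0]])
def quat(r): x=r.as_quat(); return [x[3],x[0],x[1],x[2]]
def ray(p,uv):
    d=np.linalg.inv(p["camera_matrix"])@[uv[0],uv[1],1]; d=rot(p["orientation"]).apply(d); return p["position"],d/np.linalg.norm(d)
def onz(p,uv,z):
    o,d=ray(p,uv); return o+d*(z-o[2])/d[2]
def tri(rs):
    A=sum(np.eye(3)-np.outer(d,d) for o,d in rs); b=sum((np.eye(3)-np.outer(d,d))@o for o,d in rs); x=np.linalg.solve(A,b)
    return x,[np.linalg.norm(np.cross(x-o,d)) for o,d in rs]
def proj(p,X):
    c=rot(p["orientation"]).inv().apply(np.asarray(X)-p["position"]); u=p["camera_matrix"]@c; return u[:2]/u[2]
E
python3 - <<'E'
from h import *
np.set_printoptions(precision=1,suppress=True)
S=camera_params("scene");D=camera_params("side")
sc=lambda u,v:(u/4+250-.4,v/4+165-.4); sd=lambda u,v:(u/4+230-.4,v/4+200-.4)
for n,a,z in [("-y+x",(157,280),48),("+y+x",(415,515),48),("+y-x",(629,348),48),("spine-x",(497,224),58),("spine+x",(275,386),58)]: print(n,onz(S,sc(*a),z))
for n,a,z in [("+y-x",(57,203),48),("+y+x",(295,75),48),("-y-x",(290,436),48),("spine-x",(153,298),58)]: print("side",n,onz(D,sd(*a),z))
for n,a,b in [("+y-x",(629,348),(57,203)),("spine-x",(497,224),(153,298)),("tab -x",(325,55),(325,385)),("tab+x",(225,122),(455,305)),("leaf corner +x",(172,236),(522,216)),
   ("lower tab outer -x",(128,236),(530,343)),("lower",(176,203),(488,310))]:
  print(n,*tri([ray(S,sc(*a)),ray(D,sd(*b))]))
for n,a,z in [("jar top",(223,420),65),("cog",(96,378),8),("pedal",(330,580),20)]: print(n,onz(S,sc(*a),z))
print("cup",onz(S,(418,292),45),"bottle",onz(S,(446,315),130))
E
```

```text
-y+x [650.8 -79.8  48. ]
+y+x [673.9 172.   48. ]
+y-x [480.2 191.3  48. ]
spine-x [464.   63.9  58. ]
spine+x [666.   44.5  58. ]
side +y-x [475.7 177.4  48. ]
side +y+x [670.4 165.3  48. ]
side -y-x [457.1 -70.7  48. ]
side spine-x [462.9  59.9  58. ]
+y-x [477.8 186.9  40.5] [np.float64(2.884295938475285), np.float64(2.8842959384752818)]
spine-x [463.3  62.4  55.9] [np.float64(0.9437053925740019), np.float64(0.9437053925740893)]
tab -x [462.7 -97.1 110.3] [np.float64(0.18316618303456217), np.float64(0.18316618303465187)]
tab+x [ 554.6 -105.   110.2] [np.float64(0.3376823259412882), np.float64(0.33768232594119774)]
leaf corner +x [643.2 -71.4  95.5] [np.float64(1.2866103734134027), np.float64(1.2866103734133034)]
lower tab outer -x [ 622.8 -119.3   36.9] [np.float64(12.569554833807622), np.float64(12.56955483380772)]
lower [599.4 -99.6  68.2] [np.float64(8.114903936983962), np.float64(8.114903936983994)]
jar top [711.4  41.6  65. ]
cog [718.1 -74.4   8. ]
pedal [732.5 153.4  20. ]
cup [559.4 287.9  45. ] bottle [615.9 395.9 130. ]
```

```bash
cat >> h.py <<'E'
YAW=np.radians(-5.2); O=np.array([565.,54.,0]); RB=R.from_euler('z',YAW)
def orient(pitch=0):  # tool z along book +x (pitched down by pitch deg), tool x up
    a=np.radians(pitch); z=np.array([np.cos(a),0,-np.sin(a)]); x=np.array([np.sin(a),0,np.cos(a)]); y=np.cross(z,x)
    return quat(RB*R.from_matrix(np.array([x,y,z]).T))
def cpos(th,bx=-38,r=150,gap=0.):
    u=np.array([0,-np.cos(th),np.sin(th)]); n=np.array([0,np.sin(th),np.cos(th)])
    h=10*abs(np.cos(th))+13.5*abs(np.sin(th))
    return O+RB.apply(np.array([bx,0,58])+r*u+(1-h-gap)*n)
E
python3 - <<'E'
from h import *
np.set_printoptions(precision=2,suppress=True)
print(get_joints())
for p in (0,10,20,30):
  for th in (0.1,.27,.8,1.57,2.3,2.9,3.14):
    print(p,th,cpos(th),solve_ik(cpos(th),orient(p)))
S=camera_params("scene")
for uv in [(470,322),(518,287),(225,165)]: print(onz(S,uv,5))
E
```

```text
[ 1.18  0.09  1.23 -0.    1.82 -0.06]
0 0.1 [513.54 -92.22  62.73] None
0 0.27 [513.76 -89.78  86.21] None
0 0.8 [516.67 -57.81 154.7 ] None
0 1.57 [526.01  44.87 207.99] None
0 2.3 [535.15 145.29 180.34] None
0 2.9 [540.1  199.64 105.48] [ 0.76 -0.24  2.46  4.23  1.02 -2.36]
0 3.14 [540.75 206.81  67.26] [ 0.78 -0.06  2.42  4.18  1.1  -2.23]
10 0.1 [513.54 -92.22  62.73] None
10 0.27 [513.76 -89.78  86.21] None
10 0.8 [516.67 -57.81 154.7 ] None
10 1.57 [526.01  44.87 207.99] None
10 2.3 [535.15 145.29 180.34] None
10 2.9 [540.1  199.64 105.48] None
10 3.14 [540.75 206.81  67.26] [ 0.77 -0.29  2.44  4.44  0.88 -2.53]
20 0.1 [513.54 -92.22  62.73] None
20 0.27 [513.76 -89.78  86.21] None
20 0.8 [516.67 -57.81 154.7 ] None
20 1.57 [526.01  44.87 207.99] None
20 2.3 [535.15 145.29 180.34] None
20 2.9 [540.1  199.64 105.48] None
20 3.14 [540.75 206.81  67.26] None
30 0.1 [513.54 -92.22  62.73] None
30 0.27 [513.76 -89.78  86.21] None
30 0.8 [516.67 -57.81 154.7 ] None
30 1.57 [526.01  44.87 207.99] None
30 2.3 [535.15 145.29 180.34] [ 0.52 -0.83  2.33 -0.73  0.84  2.45]
30 2.9 [540.1  199.64 105.48] None
30 3.14 [540.75 206.81  67.26] None
[518.95 425.09   5.  ]
[347.58 458.73   5.  ]
[ 568.19 -447.32    5.  ]
```

```bash
cat >> h.py <<'E'
def ori2(p,sgn=1,spin=0):
    d=np.array([0,np.cos(p),-np.sin(p)]); m=sgn*np.array([0,np.sin(p),np.cos(p)])
    M=np.array([m,np.cross(d,m),d]).T
    return quat(RB*R.from_matrix(M)*R.from_euler('z',spin))
def tip(th,p,bx=-42,r=145,gap=0.,H=10,back=0.):
    u=np.array([0,-np.cos(th),np.sin(th)]); n=np.array([0,np.sin(th),np.cos(th)])
    d=np.array([0,np.cos(p),-np.sin(p)]); m=np.array([0,np.sin(p),np.cos(p)])
    b=np.array([bx,0,58.])
    C = b+168*u+n+(168-r)*d if p>th else b+r*u+n
    return O+RB.apply(C-(H+gap)*m-back*d)
E
python3 - <<'E'
from h import *
np.set_printoptions(precision=2,suppress=True)
for sg,sp in ((1,0),(-1,0),(1,np.pi/2),(1,-np.pi/2)):
  for p in (20,30,40,45,60):
    print(sg,sp,p,*[solve_ik(tip(th,np.radians(p)),ori2(np.radians(p),sg,sp)) for th in (.1,.27,.6)])
  for p,th in ((60,1.05),(75,1.3),(90,1.57),(90,2.3),(90,2.8),(90,3.14)):
    print(sg,sp,p,th,solve_ik(tip(th,np.radians(p)),ori2(np.radians(p),sg,sp)))
E
```

```text
1 0 20 [-0.77  0.45  1.53  0.93  1.98 -0.68] [-0.76  0.41  1.54  0.95  2.   -0.64] [-0.74  0.32  1.56  0.99  2.02 -0.56]
1 0 30 [-0.74  0.35  1.56  0.82  1.91 -0.65] [-0.73  0.31  1.56  0.83  1.93 -0.61] [-0.7   0.22  1.56  0.87  1.96 -0.53]
1 0 40 [-0.7   0.25  1.59  0.71  1.83 -0.61] [-0.69  0.21  1.58  0.72  1.86 -0.57] [-0.66  0.13  1.57  0.75  1.9  -0.49]
1 0 45 [-0.67  0.2   1.6   0.65  1.79 -0.59] [-0.67  0.17  1.59  0.66  1.82 -0.55] [-0.63  0.09  1.57  0.69  1.87 -0.47]
1 0 60 [-0.58  0.07  1.64  0.46  1.68 -0.49] [-0.57  0.04  1.62  0.47  1.72 -0.46] [-0.53 -0.01  1.59  0.48  1.78 -0.39]
1 0 60 1.05 [-0.44 -0.08  1.56  0.51  1.82 -0.26]
1 0 75 1.3 [-0.22 -0.14  1.53  0.27  1.78 -0.08]
1 0 90 1.57 [ 0.03 -0.12  1.47  0.    1.79  0.12]
1 0 90 2.3 [ 0.2  -0.05  1.47  0.    1.72  0.3 ]
1 0 90 2.8 [0.27 0.01 1.52 0.   1.61 0.36]
1 0 90 3.14 [0.28 0.04 1.58 0.   1.52 0.38]
-1 0 20 [-0.77  0.45  1.53  0.93  1.98  2.46] [-0.76  0.41  1.54  0.95  2.    2.5 ] [-0.74  0.32  1.56  0.99  2.02  2.58]
-1 0 30 [-0.74  0.35  1.56  0.82  1.91  2.49] [-0.73  0.31  1.56  0.83  1.93  2.53] [-0.
[... 1816 characters left out ...]
0.75  1.9  -2.06]
1 -1.5707963267948966 45 [-0.67  0.2   1.6   0.65  1.79 -2.16] [-0.67  0.17  1.59  0.66  1.82 -2.12] [-0.63  0.09  1.57  0.69  1.87 -2.04]
1 -1.5707963267948966 60 [-0.58  0.07  1.64  0.46  1.68 -2.06] [-0.57  0.04  1.62  0.47  1.72 -2.03] [-0.53 -0.01  1.59  0.48  1.78 -1.96]
1 -1.5707963267948966 60 1.05 [-0.44 -0.08  1.56  0.51  1.82 -1.83]
1 -1.5707963267948966 75 1.3 [-0.22 -0.14  1.53  0.27  1.78 -1.65]
1 -1.5707963267948966 90 1.57 [ 0.03 -0.12  1.47  0.    1.79 -1.45]
1 -1.5707963267948966 90 2.3 [ 0.2  -0.05  1.47  0.    1.72 -1.28]
1 -1.5707963267948966 90 2.8 [ 0.27  0.01  1.52  0.    1.61 -1.21]
1 -1.5707963267948966 90 3.14 [ 0.28  0.04  1.58  0.    1.52 -1.2 ]
```

Run:
```python
from h import *
np.set_printoptions(precision=1,suppress=True)
p=np.radians(40)
grasp(5); print(get_opening(),get_time_s())
movep([380,400,380],ori2(np.radians(90)))
movep([480,-180,350],ori2(np.radians(65)))
movep(tip(.27,p,gap=14,back=110),ori2(p))
print(get_position(),get_time_s(),get_ft_force())
for n in ("wrist","scene","side"): cv2.imwrite(f"pics/{n}1.png",get_image(n))
```

```text
0.565792849987071 1.4917
[ 501.9 -185.2  143.6] 5.625 [0.7 0.7 0.6]
```

View pics/wrist1.png

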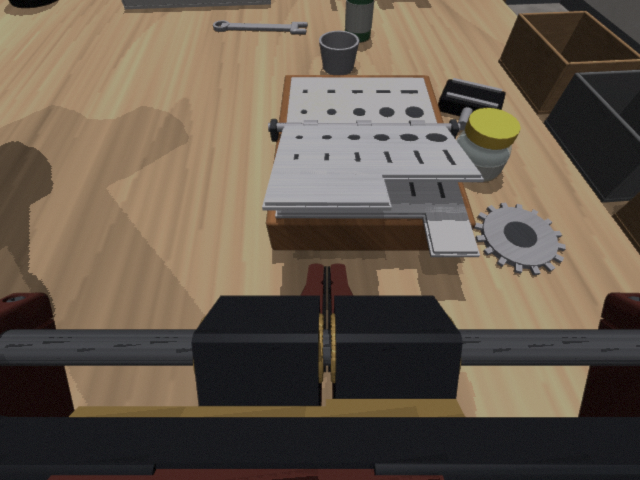

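View pics/scene1.png

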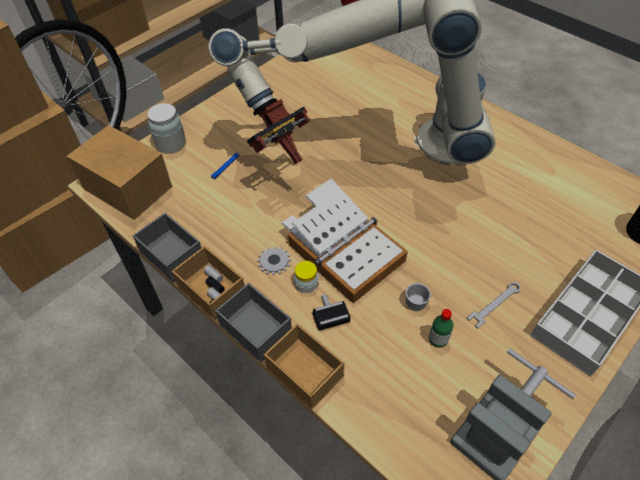

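The wrist view shows the fingertips at about (327,270), aimed at the tab's outer edge, which runs from (266,207) to (390,205). The gap under it is clear. I'll cross-check with the wrist camera, then insert.

Run:
```python
from h import *
np.set_printoptions(precision=1,suppress=True)
p=np.radians(40)
W=camera_params("wrist");S=camera_params("scene");D=camera_params("side")
sc=lambda u,v:(u/4+250-.4,v/4+165-.4); sd=lambda u,v:(u/4+230-.4,v/4+200-.4)
for w,a,b in [((266,204),(325,55),(325,385)),((390,203),(225,122),(455,305))]:
    print(tri([ray(W,w),ray(S,sc(*a)),ray(D,sd(*b))]))
print("lower tab",onz(W,(475,249),57),onz(W,(433,249),57), "spine",onz(W,(273,130),58),onz(W,(458,127),58))
r=servo_line(tip(.27,p,gap=14),vel=80,stop_force=6); print(r,get_position(),get_ft_force())
if not r:
    r=servo_line(tip(.27,p,gap=-8),vel=30,stop_force=2.0); print(r,get_position(),tip(.27,p),get_ft_force())
print(get_time_s())
for n in ("wrist","side"): cv2.imwrite(f"pics/{n}2.png",get_image(n))
```

```text
(array([463. , -97.5, 109.6]), [np.float64(1.1907268387454681), np.float64(0.8087175782951405), np.float64(0.6297833418475774)])
(array([ 554.9, -105.2,  109.9]), [np.float64(0.8716610684637325), np.float64(0.2448331617088249), np.float64(0.7681631568533099)])
lower tab [ 635.7 -119.6   57. ] [ 599.5 -116.5   57. ] spine [462.3  54.1  58. ] [672.2  42.2  58. ]
False [ 508.9 -101.4   70.9] [-0.1 -0.2 -0.7]
True [509.5 -91.7  81.7] [509.5 -92.   81.3] [ 0.6 -0.5 -0.3]
7.825
```

View pics/wrist2.png

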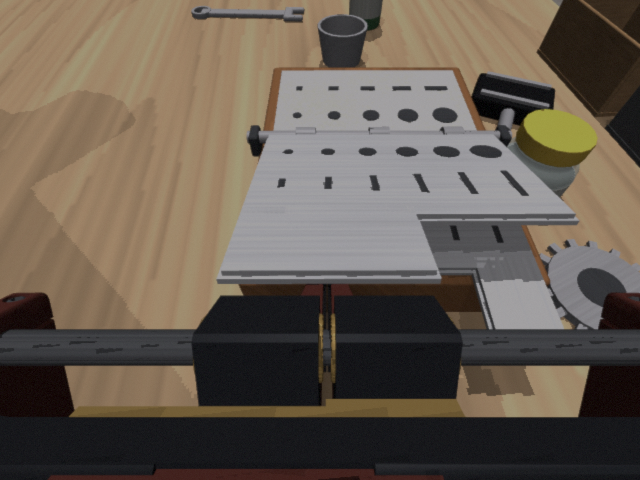

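View pics/side2.png

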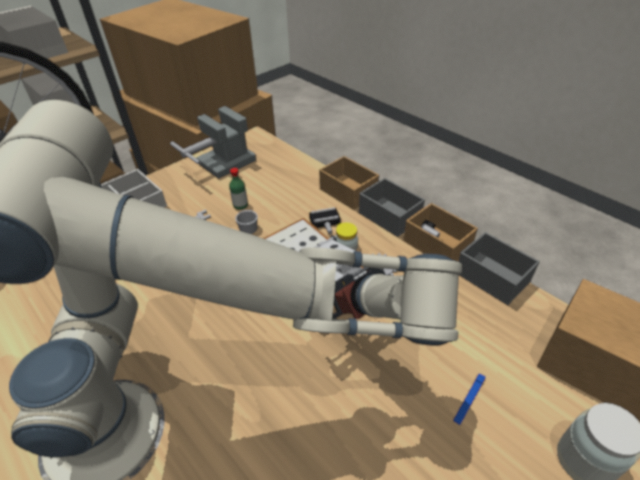

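Contact came within 0.5 mm of the prediction. The wrist view shows the fingers under the middle of the tab at about (327,275), with no other contact. Next I'll push up past vertical.

Run:
```python
from h import *
np.set_printoptions(precision=1,suppress=True)
for th in (.4,.55,.7,.9,1.1,1.3,1.5,1.7):
    p=np.radians(40) if th<.7 else min(th,np.pi/2)
    r=servo_line(tip(th,p),vel=55,frame=ori2(p),stop_force=14)
    print(th,r,get_position(),get_ft_force(),round(get_time_s(),2))
    if r: break
for n in ("wrist","scene","side"): cv2.imwrite(f"pics/{n}3.png",get_image(n))
```

```text
0.4 False [510.4 -84.7 102.4] [-0.3 -0.2 -0.1] 8.48
0.55 False [511.3 -73.  124.6] [-0.7 -0.2 -0.7] 9.09
0.7 False [512.7 -58.2 145. ] [-0.7 -0.5 -1.4] 9.7
0.9 False [514.3 -38.8 165.8] [-0.  -0.  -0.6] 10.38
1.1 False [516.3 -15.6 182.6] [-0.2 -0.7  0.3] 11.05
1.3 False [518.8  10.4 194.8] [-0.1 -0.   0.5] 11.72
1.5 False [521.4  38.4 201.7] [-0.  -0.6 -0.8] 12.4
1.7 False [524.1  67.6 201.7] [ 0.1 -1.   0.1] 13.07
```

View pics/wrist3.png

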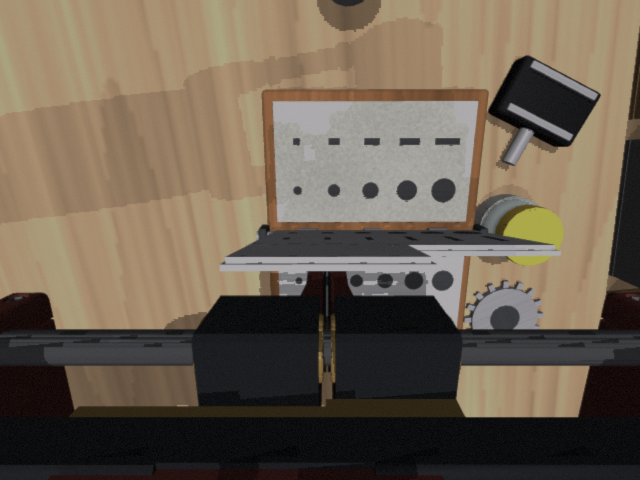

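View pics/scene3.png

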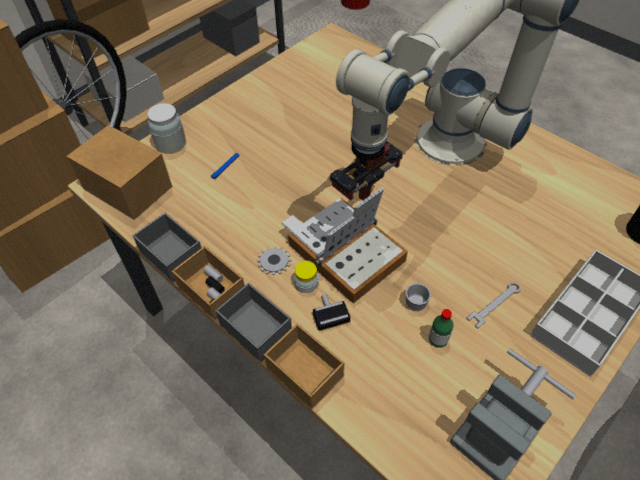

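The leaf stands a little past upright in both views, with its edge at rows 250–265 in the wrist image, and the lower leaf has stayed put. I'll push it over and press it down.

Run:
```python
from h import *
np.set_printoptions(precision=1,suppress=True)
p=np.pi/2
for th in (1.9,2.1,2.3,2.5,2.7,2.85,3.0):
    r=servo_line(tip(th,p,r=148),vel=55,frame=ori2(p),stop_force=14)
    print(th,r,get_position(),get_ft_force(),round(get_time_s(),2))
    if r: break
if not r:
    q=tip(np.pi,p,r=150); q[2]-=8
    r=servo_line(q,vel=25,frame=ori2(p),stop_force=18)
    print("press",r,get_position(),get_ft_force(),round(get_time_s(),2)); hold(.4); print(get_position(),get_ft_force())
for n in ("wrist","scene","side"): cv2.imwrite(f"pics/{n}4.png",get_image(n))
```

```text
1.9 False [526.7  96.9 197.8] [-0.1 -1.  -0. ] 13.91
2.1 False [529.  123.4 185.1] [-0.5 -0.3 -0.4] 14.59
2.3 False [531.1 147.  167.5] [ 0.3 -0.3  0.4] 15.28
2.5 False [532.9 166.7 145.6] [-0.4 -0.  -0.1] 15.96
2.7 False [534.3 181.6 120.2] [ 0.4  0.9 -0.1] 16.64
2.85 False [534.9 189.3  99.1] [0.2 0.1 1.5] 17.19
3.0 False [535.3 193.9  77.4] [-0.4  0.7  0.2] 17.74
press True [535.8 196.2  57.3] [-2.  -0.6  6.3] 18.58
[535.7 196.2  57.3] [-2.1 -1.   4.9]
```

View pics/wrist4.png

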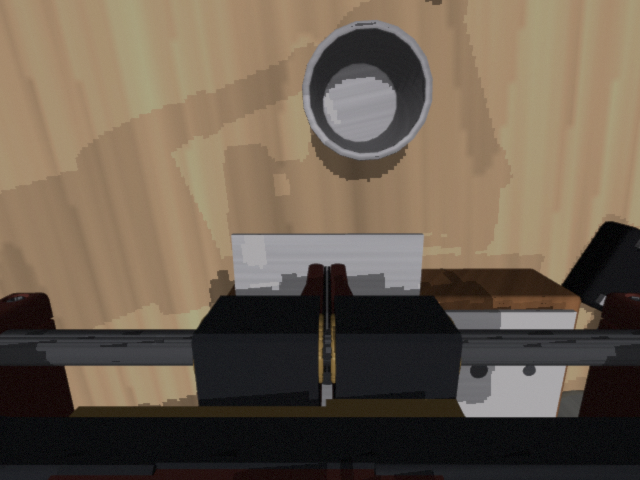

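View pics/side4.png

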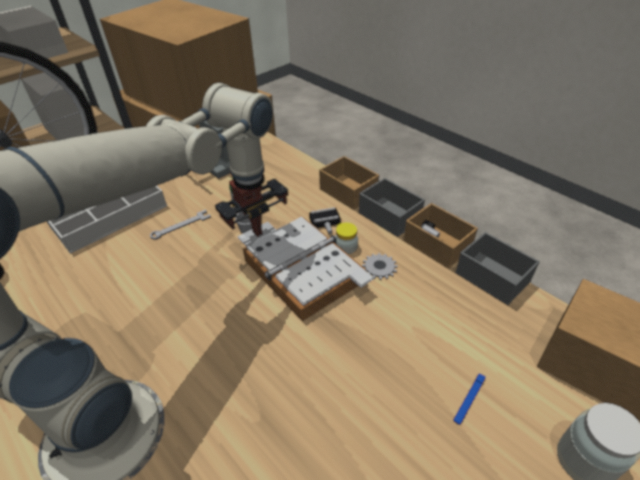

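It stopped on a firm contact at tip z = 57.3, where flat would be 57. In the wrist view the tab lies beyond the base edge at about (327,265), clear of the cup. I'll press once more, retract and look.

Run:
```python
from h import *
np.set_printoptions(precision=1,suppress=True)
q=np.array(get_position()); q[2]-=5
r=servo_line(q,vel=15,stop_force=20); print(r,get_position(),get_ft_force())
q[2]=90; servo_line(q,vel=40); print(get_ft_force())
q[2]=230; servo_line(q,vel=150)
movep([480,40,400],ori2(np.pi/2))
print(get_position(),get_ft_force(),get_time_s())
for n in ("wrist","scene","side"): cv2.imwrite(f"pics/{n}5.png",get_image(n))
a=cv2.imread("pics/scene5.png")[165:310,250:420]; A=cv2.resize(a,(510,435),interpolation=cv2.INTER_CUBIC)
cv2.imwrite("pics/sc5z.png",A)
```

```text
True [535.8 196.2  57.3] [-1.4 -0.7  6.2]
[-0.1  0.3 -1.3]
[480.3  40.4 398.2] [ 0.8  0.1 -0.1] 22.4167
```

View pics/wrist5.png

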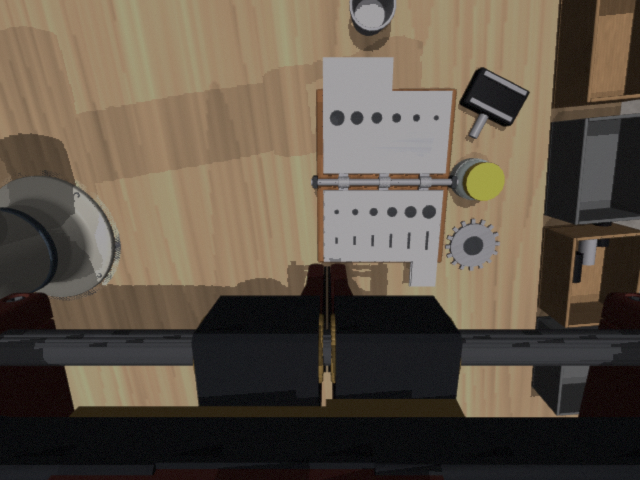

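View pics/scene5.png

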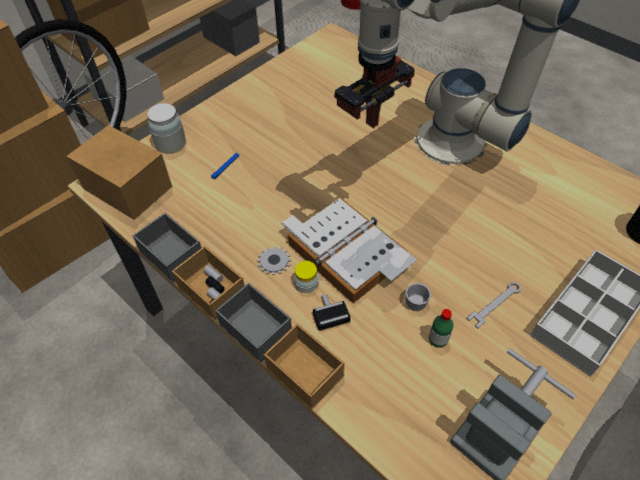

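View pics/side5.png

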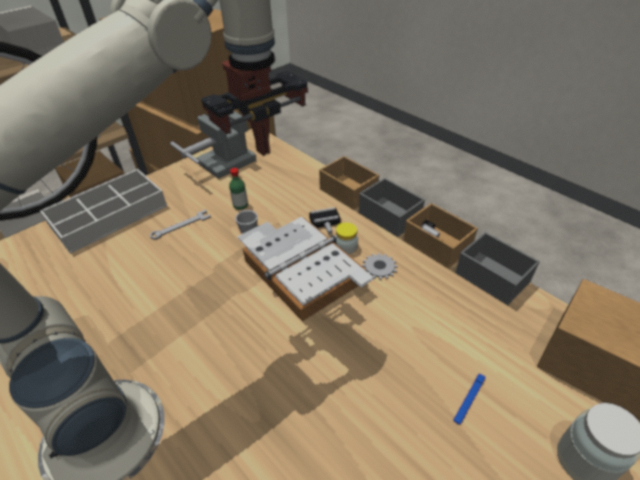

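Run:
```python
from h import *
np.set_printoptions(precision=1,suppress=True)
W=camera_params("wrist");S=camera_params("scene");D=camera_params("side")
c=lambda n,x0,x1,y0,y1:cv2.resize(cv2.imread(f"pics/{n}5.png")[y0:y1,x0:x1],None,fx=5,fy=5,interpolation=cv2.INTER_CUBIC)
a=c("scene",360,425,230,295);b=c("wrist",310,400,45,110)
cv2.imwrite("pics/z5.png",np.hstack([a,b]))
# expected tab corners, top face, angle pi
for bx in (-90,6):
    X=O+RB.apply([bx,168,57]); print(X,proj(W,X),proj(S,X),proj(D,X))
```

```text
[490.6 229.5  57. ] [323.6  54.4] [416.5 260. ] [236.3 235.4]
[586.2 220.8  57. ] [394.7  54.4] [390.8 280.8] [266.7 220.5]
```

View pics/z5.png

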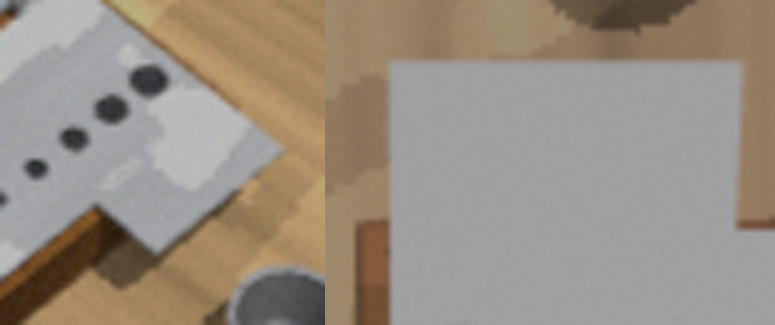

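Run:
```python
from h import *
W=camera_params("wrist");S=camera_params("scene")
print(tri([ray(W,(322.6,56.8)),ray(S,(416.6,259.6))]),tri([ray(W,(393.2,56.8)),ray(S,(390.6,280.2))]))
print(get_ft_force(),get_time_s()); sign_off()
```

```text
(array([488.55052438, 227.70135445,  54.73470796]), [np.float64(0.7230051870474059), np.float64(0.723005187047349)]) (array([584.29946576, 218.50824056,  55.39143205]), [np.float64(0.20652783163069893), np.float64(0.20652783163080513)])
[ 0.25220934  0.98038847 -0.47972782] 22.5667
the job is handed in; nothing more can be done
```

The top leaf now lies flat on the bare page, and I handed the job in at about 22.6 s. I pushed it with the closed fingertips under the wide tab, swung it slowly over the spine and pressed it down, without pinching it.

- **Pressing down:** two presses both stopped firmly at tip height 57.3 mm; a flat leaf should stop it at 57 mm. Both presses were set to stop at a force change of 18–20 N. The force read afterwards was only about 5–6 N, so rely on the repeated height as the evidence that it is flat.
- **Tab height after letting go:** two camera views put the tab's top corners at 54.7 and 55.4 mm, about 2 mm lower than expected. That is roughly the calibration error. In the scene view the corners were within about 0.5 pixel of where a flat leaf should appear, and in the wrist view within about 2.5 pixels.
- **Lower leaf and other things:** in the last pictures the lower leaf is still in place with its chart visible, and the other things on the bench look unmoved. I checked these by eye only.
- **Robot:** the arm ended clear of everything, with about 1 N on the force sensor, which is within its noise.

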